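Lay out a slide-staining station

ROBOT

A 7-joint arm with a two-finger parallel gripper is mounted at the origin on a cart in front of the work surface, level with it; the furniture and walls round the work are solid. World frame = base frame: x ahead of the robot, y to its left, z up, the work surface at z = 0. Lengths are in m, angles in rad, forces in N, time in s.
With the tool pointing down it reaches from about 0.4 to 0.875 m from the base axis. Payload 19.3 kg.
Tool frame: the origin (TCP) lies on the centre line of the jaws, within the pads' length; the fingertips stand r.tip_extent ahead of it and the grasp point (between the pads) lies 2 mm behind it (r.tip_extent is the distance from the TCP to the fingertips, in m); z points along the fingers, y is the direction in which the jaws open and shut (so a half turn about z gives the same grasp; the last joint's range is limited). The gripper opens to 85 mm and grips with 20 to 120 N. Pads are 22 mm wide; open, the fingers measure 114 mm over their backs; the gripper's body (76 mm by 85 mm) begins 54 mm behind the grasp point. The pads swing forward as they close: fully open they stand 13 mm farther back than shut.
Start: joints at [1.232, 0.521, -0.036, 1.599, 0.021, 1.021, -0.113], TCP at [0.166, -0.603, 0.248] pointing down, gripper open.
Joint ranges: [-2.91, 2.91], [-0.3, 2.13], [-1.5, 1.42], [0.17, 2.43], [-1.26, 4.41], [0.16, 1.93], [-2.52, 2.52]. Speed limits (rad/s): [1.89, 1.89, 2.39, 2.39, 3.01, 3.01, 3.01].

INTERFACE

Orientations are given as a rotation vector (axis times angle).
In Python, from rig import r, eyes gives the robot as it stands. The module is installed in compiled form; this text tells all that it offers.
- The arm moves only by the tool servo_tool, never from a script. Its argument "plan" is a list of rows, each an object of numbers: "x", "y", "z": the shift along the tool's x, y, z in mm; "rx", "ry", "rz": the turn, a rotation vector about the tool's x, y, z in rad; "grip": the finger opening in mm, from 0 to 85.4. A call has 1 to 10 rows; each row shifts and turns the commanded pose from where the row before left it, along the tool's axes as they then stand; what a row does not reach is not made up. A row lasts 1/12 s, in which the tool goes at most 41.7 mm and 7.16 degrees, less where a joint would pass 70% of its speed; a pose out of reach is approached as far as the arm can. A call is refused whole if a number of a shift passes 41.7 or a number of a turn 0.125, either way. A call with a gripper value outside its range is refused whole. The fingers move at their own pace and stop on an object; "force" is the grip in N (left out, the last holds). Time passes only in rows, so rows that do not move let the fingers close. It gives the time, the measured TCP pose, the force and the opening at its end, in the units of the state.
- r.state(): the state, without advancing time (a new reading comes with each control period).
- eyes.snapshot(name): name is "side" or "top"; returns a dict with "color" (420x560x3 uint8, blue, green, red), "fx", "fy", "cx", "cy" (pixels), "extrinsics" (4x4, takes a point from camera to world coordinates). Camera axes: x right, y down, z forward; pixel columns grow to the right and rows downward; lengths in m; the calibration is good to about 2 mm. A picture is of the moment at which its call begins. There is no depth.
- r.job_done(): hands the job in, once; it reports no verdict.
The state is a dict: "time": time; "joints": joint angles; "dq": joint speeds; "joint_efforts": joint torques, N m; "position": TCP position; "orientation": TCP orientation; "ft_force": force on the tool from outside, world axes, zero at the start; "ft_torque": the same for the moment, N m; "width": opening from 0.0 (shut) to 1.0 (fully open).
Only numpy, scipy, OpenCV 4.12 (cv2) and the standard library are available. Lean on these libraries where they do the work, as an engineer would, in place of code of your own. Each camera call takes 0.05 s, during which the arm holds its last target.

TASK

Lay out the slide-staining station, left and right as the robot sees them: on the white mat, stand the small black-capped bottle in the middle ring, the blue-capped bottle in the ring to its left and the large white-capped bottle in the ring to its right, each centred in its ring. On the grey mat, centre the green cover-glass box in the yellow square and stack the orange one right side up exactly on top of it, both boxes with their sides parallel to the mat's. Keep the bottles upright all the way, and leave the timer and the pink dish where they are.

Things in the scene. Friction and masses are not known exactly. Their poses are not given: they have to be found in the camera images.
- buffer_bottle: white plastic reagent bottle with a white cap and a teal band: the tallest and thickest of the three. Body 45 mm diameter up to 95 mm, narrower cap to 110 mm. Origin at the centre of its underside, z up. Loose.
- dye_bottle: white plastic reagent bottle with a blue cap and a blue band. Body 36 mm diameter up to 73 mm, narrower cap to 85 mm. Origin at the centre of its underside, z up. Loose.
- oil_bottle: small brown reagent bottle with a black cap and an orange band. Body 30 mm diameter up to 60 mm, narrower cap to 70 mm. Origin at the centre of its underside, z up. Loose.
- coverglass_box0: small box with GREEN sides and a white lid with a green stripe, 50 x 50 x 20 mm, solid, lid fixed. Origin at the centre of its underside, x and y along its sides, z up. Loose.
- coverglass_box1: small box with ORANGE sides and a white lid with an orange stripe, 50 x 50 x 20 mm, solid, lid fixed. Origin at the centre of its underside, x and y along its sides, z up. Loose.
- bottle_mat: fixed flat white mat, 85 (x) x 300 (y) x 4 mm thick, with three printed blue rings (64 mm across, flat) in a row. Origin at the centre of its underside; its y axis runs along the row to the robot's left. Ring centres at y = +100 mm (left), 0 (middle), -100 mm (right), all at x = 0; its upper face is 4 mm up.
- box_mat: fixed flat grey mat, 90 x 90 x 4 mm thick, with a printed yellow square outline (66 mm, flat, its sides along the mat's) at its centre. Origin at the centre of its underside, x and y along its sides; its upper face is 4 mm up.
- bench_timer: bystander, to be left alone: white bench timer, 63 x 66 x 30 mm, standing among the things. Origin at the centre of its underside. Loose.
- petri_dish0: bystander, to be left alone: round clear dish with a pink filling, 61 mm diameter, 16 mm high, behind the mats. Origin at the centre of its underside. Loose.
Mind the look-alikes: they are no part of the job. What is shaped like the coverglass_box0 but red or turquoise is not meant.

How it is judged:
At the end, for the whole second after the job is handed in: Blue-, black-, white-capped bottles stand upright on the left, middle, right ring, within 12 mm of its centre along each mat axis; green box within 12 mm of the grey mat's centre, orange box on it within 10 mm, both within 0.2 rad of parallel; all released and at rest (x of dye_bottle in the frame of bottle_mat between -0.012 and 0.012 m and y of dye_bottle in the frame of bottle_mat between 0.088 and 0.112 m and z of dye_bottle in the frame of bottle_mat between 0.001 and 0.008 m and x of oil_bottle in the frame of bottle_mat between -0.012 and 0.012 m and y of oil_bottle in the frame of bottle_mat between -0.012 and 0.012 m and z of oil_bottle in the frame of bottle_mat between 0.001 and 0.008 m and x of buffer_bottle in the frame of bottle_mat between -0.012 and 0.012 m and y of buffer_bottle in the frame of bottle_mat between -0.112 and -0.088 m and z of buffer_bottle in the frame of bottle_mat between 0.001 and 0.008 m and x of coverglass_box0 in the frame of box_mat between -0.012 and 0.012 m and y of coverglass_box0 in the frame of box_mat between -0.012 and 0.012 m and z of coverglass_box0 in the frame of box_mat between 0.001 and 0.008 m and (angle between the x axis of coverglass_box0 and the x axis of box_mat, either way round below 0.2 rad or angle between the x axis of coverglass_box0 and the y axis of box_mat, either way round below 0.2 rad) and x of coverglass_box1 in the frame of coverglass_box0 between -0.01 and 0.01 m and y of coverglass_box1 in the frame of coverglass_box0 between -0.01 and 0.01 m and z of coverglass_box1 in the frame of coverglass_box0 between 0.017 and 0.024 m and (angle between the x axis of coverglass_box1 and the x axis of coverglass_box0, either way round below 0.2 rad or angle between the x axis of coverglass_box1 and the y axis of coverglass_box0, either way round below 0.2 rad) and angle between each of buffer_bottle, oil_bottle, dye_bottle, coverglass_box0, coverglass_box1's own z axis and vertical below 0.1 rad and linear speed of each of buffer_bottle, oil_bottle, dye_bottle, coverglass_box0, coverglass_box1 below 0.02 m/s and angular speed of each of buffer_bottle, oil_bottle, dye_bottle, coverglass_box0, coverglass_box1 below 0.2 rad/s); the robot touches nothing.
It fails at once if a bottle is tipped over (more than 0.7 rad) (angle between any of buffer_bottle, oil_bottle, dye_bottle's own z axis and vertical above 0.7 rad).
It fails at once if the timer or the pink dish is moved by more than 20 mm (distance of any of bench_timer, petri_dish0 from where it was at the start of the episode above 0.02 m).
It also fails if it takes over 120 s, if anything falls off the work surface, if the arm or the gripper's body presses on something with over 40 N, if the wrist force passes 120 N, or if a joint passes its speed limit or range.

## Working session

There is one attempt and no reset: what is moved stays moved. The work goes in short steps, Python scripts to look and compute and a tool call to move; the robot and the scene stay as the last step left them, time stands still between calls to the robot, and variables do not carry over. Pictures are saved under pics/ and viewed, and the job is handed in when it is done.

Besides the shell and the picture viewer there is one more tool, called after ">>>" by a JSON object that holds its "fn" and its "kwargs". servo_tool: Moves the arm, as the interface text tells. Its arguments: {"type":"object","properties":{"plan":{"type":"array","items":{"type":"object","properties":{"x":{"type":"number"},"y":{"type":"number"},"z":{"type":"number"},"rx":{"type":"number"},"ry":{"type":"number"},"rz":{"type":"number"},"grip":{"type":"number"}}}},"force":{"type":"number"}},"required":["plan"]}

```bash
mkdir -p pics
python3 - <<'E'
from rig import r, eyes
import cv2,numpy as np
s=r.state(); print(s); print(r.tip_extent)
for n in("side","top"):
    d=eyes.snapshot(n); cv2.imwrite(f"pics/{n}0.png",d["color"]); print(n,d["fx"],d["fy"],d["cx"],d["cy"],np.round(d["extrinsics"],4).tolist())
E
```

```text
{'time': 0.0, 'joints': array([ 1.23178337,  0.52204735, -0.03631379,  1.60000364,  0.02120551,
        1.02111753, -0.11279189]), 'dq': array([-4.46914440e-04, -2.08900756e-03, -1.22320001e-03,  2.19215124e-04,
        1.53542207e-04, -9.92761976e-05,  1.15004085e-03]), 'joint_efforts': array([-1.47796811e-03, -9.27100039e+01,  1.97854176e+00, -3.69930482e+01,
        1.78425765e-02,  8.00405833e-03,  6.42215855e-05]), 'position': array([ 0.1658611 , -0.60225173,  0.24770667]), 'orientation': array([-3.11210849e+00, -4.20807459e-01,  4.01111333e-04]), 'ft_force': array([-0.68478819, -0.0246744 , -0.05991808]), 'ft_torque': array([ 0.01829405, -0.02354761, -0.01124794]), 'width': 0.9988922514245562}
0.017
side 455.24245569862927 455.24245569862927 283.38356727445847 204.92749490801842 [[0.9993, 0.0278, -0.0245, 0.578], [0.0339, -0.4174, 0.9081, -1.1721], [0.015, -0.9083, -0.4181, 0.5544], [0.0, 0.0, 0.0, 1.0]]
top 405.6803344004578 405.6803344004578 284.6429533326774 213.2978336449325 [[-0.0258, -0.9836, 0.1788, 0.3803], [-0.9996, 0.0272, 0.0053, -0.0192], [-0.0101, -0.1786, -0.9839, 0.9161], [0.0, 0.0, 0.0, 1.0]]
```

View pics/side0.png

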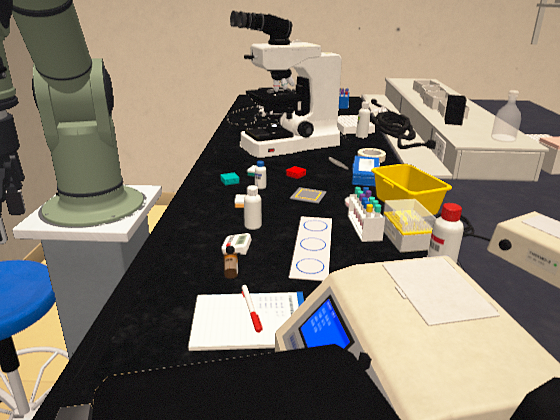

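View pics/top0.png

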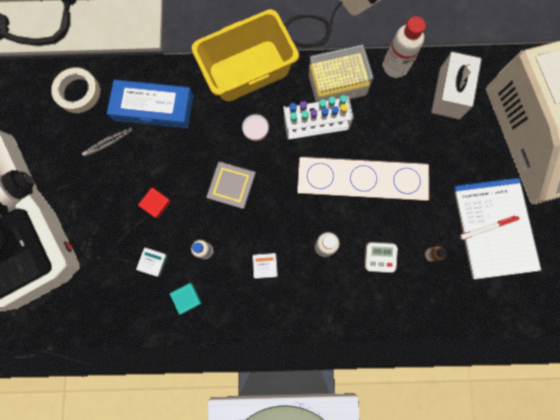

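Run:
```python
import cv2
a=cv2.imread("pics/top0.png");b=cv2.imread("pics/side0.png")
cv2.imwrite("pics/z1.png",cv2.resize(a[150:320,110:310],None,fx=3.5,fy=3.5,interpolation=2))
cv2.imwrite("pics/z2.png",cv2.resize(a[150:320,270:470],None,fx=3.5,fy=3.5,interpolation=2))
cv2.imwrite("pics/z3.png",cv2.resize(b[150:290,200:350],None,fx=4.2,fy=4.2,interpolation=2))
```

```text
(no output)
```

View pics/z1.png

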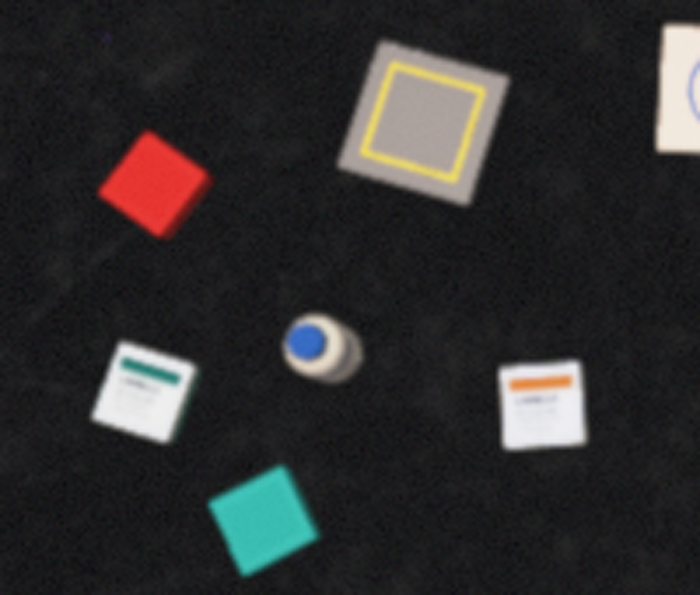

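View pics/z2.png

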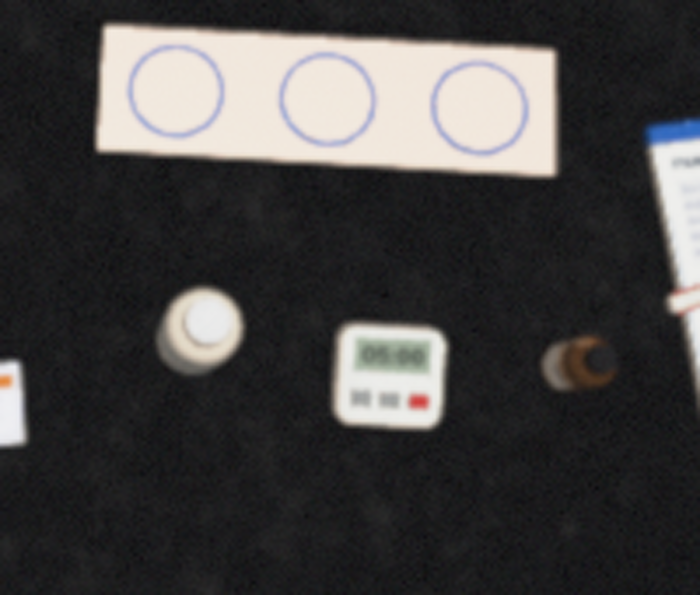

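View pics/z3.png

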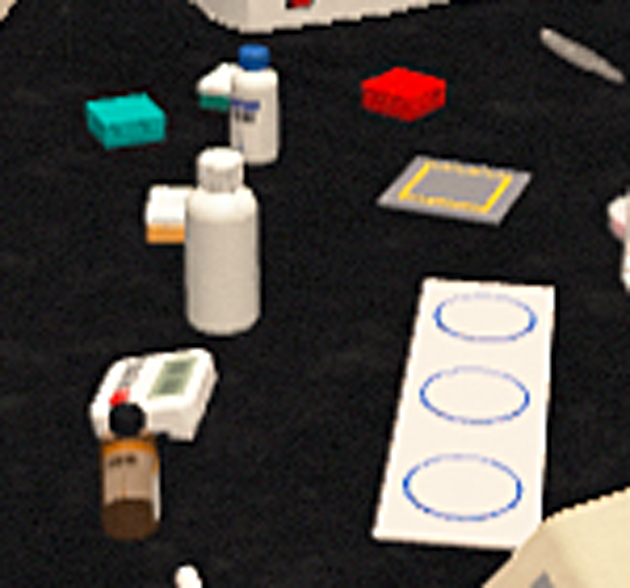

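```bash
cat > h.py <<'E'
import cv2,numpy as np
from rig import r,eyes
def snap(n,f=None):
    d=eyes.snapshot(n)
    if f: cv2.imwrite("pics/"+f,d["color"])
    return d
def ray(d,p):
    E=d["extrinsics"];v=np.array([(p[0]-d["cx"])/d["fx"],(p[1]-d["cy"])/d["fy"],1.])
    return E[:3,3],E[:3,:3]@v
def plane(d,p,z):
    o,v=ray(d,p);return o+v*(z-o[2])/v[2]
def tri(d1,p1,d2,p2):
    o1,v1=ray(d1,p1);o2,v2=ray(d2,p2)
    s=np.linalg.lstsq(np.c_[v1,-v2],o2-o1,rcond=None)[0]
    a=o1+s[0]*v1;b=o2+s[1]*v2
    return (a+b)/2,np.linalg.norm(a-b)
def proj(d,P):
    E=d["extrinsics"];q=E[:3,:3].T@(np.asarray(P)-E[:3,3]);return np.array([d["fx"]*q[0]/q[2]+d["cx"],d["fy"]*q[1]/q[2]+d["cy"]])
def blobs(d,lo,hi,roi,amin=8):
    x0,y0,x1,y1=roi
    hsv=cv2.cvtColor(d["color"][y0:y1,x0:x1],cv2.COLOR_BGR2HSV)
    m=cv2.inRange(hsv,np.array(lo),np.array(hi))
    cs,_=cv2.findContours(m,cv2.RETR_EXTERNAL,cv2.CHAIN_APPROX_NONE)
    out=[]
    for c in sorted(cs,key=cv2.contourArea,reverse=True):
        if cv2.contourArea(c)<amin: continue
        out.append((c.reshape(-1,2)+[x0,y0]).astype(np.float32))
    return out
E
python3 - <<'E'
from h import *
t=snap("top");s=snap("side");np.set_printoptions(precision=4,suppress=True)
def show(tag,bl):
    for c in bl[:4]:
        (cx,cy),(w,h),a=cv2.minAreaRect(c);(ex,ey),rad=cv2.minEnclosingCircle(c)
        print(tag,"rect",round(cx,1),round(cy,1),"wh",round(w,1),round(h,1),round(a,1),"circ",round(ex,1),round(ey,1),round(rad,1))
W=([0,0,130],[180,70,255])
show("T bluecap",blobs(t,[100,120,80],[125,255,255],(180,230,225,270)))
show("S bluecap",blobs(s,[100,120,60],[125,255,255],(245,150,275,180)))
show("T white",blobs(t,[0,0,150],[180,80,255],(300,220,350,270)))
show("T whitecap",blobs(t,[0,0,205],[180,25,255],(300,220,350,270)))
show("S white",blobs(s,[0,0,120],[180,80,255],(240,180,268,240)))
show("S bluebot",blobs(s,[0,0,120],[180,80,255],(254,158,275,192)))
show("T brown",blobs(t,[0,60,40],[25,255,255],(420,235,455,270)))
show("S orange/brown",blobs(s,[0,70,40],[25,255,255],(215,240,250,285)))
show("T greybox lid",blobs(t,[0,0,140],[180,60,255],(130,240,175,285)))
show("T orbox lid",blobs(t,[0,0,140],[180,60,255],(245,245,290,285)))
show("T greymat yellow",blobs(t,[20,80,100],[35,255,255],(200,155,260,215)))
show("T greymat",blobs(t,[0,0,100],[180,255,255],(200,155,260,215)))
show("T rings",blobs(t,[110,40,80],[130,255,255],(295,150,435,205)))
show("T mat",blobs(t,[0,0,100],[180,255,255],(290,150,440,210)))
show("S yellow",blobs(s,[20,80,100],[35,255,255],(285,180,330,206)))
show("S rings",blobs(s,[100,60,60],[130,255,255],(285,215,335,280)))
show("S mat",blobs(s,[0,0,120],[180,70,255],(285,214,335,282)))
show("S bluebody/orangebox",blobs(s,[5,100,100],[25,255,255],(230,190,250,212)))
E
```

```text
T bluecap rect 197.1 247.2 wh 8.5 8.9 63.4 circ 197.0 247.0 5.0
S bluecap rect 260.0 163.0 wh 6.0 6.0 90.0 circ 260.0 163.0 3.6
T white rect 328.0 243.0 wh 20.0 20.0 90.0 circ 327.7 243.0 10.6
T whitecap rect 329.5 240.5 wh 13.0 13.0 90.0 circ 329.5 240.5 7.9
S white rect 251.1 203.8 wh 24.1 50.2 6.2 circ 256.0 204.0 25.6
S white rect 245.5 236.0 wh 6.0 11.0 90.0 circ 245.5 236.5 6.0
S bluebot rect 259.5 178.0 wh 26.0 11.0 90.0 circ 257.8 178.0 13.5
T brown rect 436.6 253.3 wh 15.5 14.9 71.6 circ 437.1 253.3 8.7
S orange/brown rect 230.0 265.0 wh 26.0 14.0 90.0 circ 230.0 264.7 13.6
S orange/brown rect 228.0 244.0 wh 4.0 4.0 90.0 circ 228.0 244.0 2.8
T greybox lid rect 150.7 261.5 wh 23.1 23.4 18.4 circ 151.0 262.0 15.7
T orbox lid rect 264.6 265.3 wh 23.5 23.2 85.9 circ 264.0 265.0 15.6
T greymat yellow rect 230.4 184.3 wh 28.8 29.4 18.4 circ 230.5 184.5 19.9
T greymat rect 230.5 184.4 wh 38.9 39.2 17.8 circ 230.5 184.5 26.6
T mat rect 363.3 178.3 wh 131.6 37.2 3.2 circ 363.4 178.8 67.7
S yellow rect 310.9 197.3 wh 7.7 22.5 72.5 circ 310.0 194.5 11.3
S yellow rect 298.8 191.7 wh 2.1 11.3 45.0 circ 299.0 192.0 5.7
S mat rect 310.9 248.0 wh 38.8 63.6 5.4 circ 310.5 248.0 36.3
S mat rect 332.0 276.5 wh 9.0 4.0 90.0 circ 334.0 276.5 4.5
S bluebody/orangebox rect 239.0 205.0 wh 4.0 8.0 90.0 circ 239.0 205.5 4.3
```

Run:
```python
from h import *
t=snap("top");s=snap("side");np.set_printoptions(precision=4,suppress=True)
print("blue T@85",plane(t,(197,247.1),.085),"tri",tri(t,(197,247.1),s,(260,162)))
print("white cap T@110",plane(t,(329.5,240.5),.110),"tri",tri(t,(329.5,240.5),s,(252.5,187.5)))
print("black cap T@70",plane(t,(441,253),.070),"tri",tri(t,(441,253),s,(230,247)))
# black cap blob side: dark; find by view
print("green lid",plane(t,(150.7,261.5),.02));print("orange lid",plane(t,(264.6,265.3),.02))
print("orange tri",tri(t,(264.6,265.3),s,(241,197)))
print("square",plane(t,(230.4,184.3),.004),"tri",tri(t,(230.4,184.3),s,(308.0,194.5)))
print("mat",plane(t,(363.3,178.3),.004),"tri",tri(t,(363.3,178.3),s,(313,244)))
# ring centres by edge of blue tint
for nm,d,rois in(("T",t,[(303,160,337,192),(346,161,381,195),(390,164,425,198)]),("S",s,[(297,216,332,236),(294,233,331,254),(290,254,330,278)])):
  for x0,y0,x1,y1 in rois:
    im=d["color"][y0:y1,x0:x1].astype(int);m=((im[...,0]-im[...,2])>10)
    p=np.argwhere(m)[:,::-1].astype(np.float32)+[x0,y0]
    e=cv2.fitEllipse(p.astype(np.float32));print(nm,len(p),np.round(e,1) if 0 else e, plane(d,e[0],.004))
# box/mat orientations
for nm,roi,lo,z in(("green",(130,240,175,285),[0,0,140],.02),("orange",(245,245,290,285),[0,0,140],.02),("gmat",(200,155,260,215),[0,0,100],.004),("wmat",(290,150,440,210),[0,0,100],.004)):
    c=blobs(t,lo,[180,60 if z>.01 else 255,255],roi)[0]
    W=np.array([plane(t,p,z)[:2] for p in c],np.float32)*1000
    R=cv2.minAreaRect(W);print(nm,R); print(cv2.boxPoints(R).round())
```

```text
blue T@85 [0.4657 0.1672 0.085 ] tri (array([0.4664, 0.1679, 0.0822]), np.float64(0.000765716202095994))
white cap T@110 [ 0.4692 -0.1028  0.11  ] tri (array([ 0.4695, -0.1029,  0.1086]), np.float64(0.00024996368765738917))
black cap T@70 [ 0.4414 -0.3368  0.07  ] tri (array([ 0.4426, -0.3372,  0.0683]), np.float64(0.002221051086099854))
green lid [0.4433 0.2837 0.02  ]
orange lid [0.4284 0.0326 0.02  ]
orange tri (array([0.4252, 0.032 , 0.0219]), np.float64(0.006156135368594515))
square [0.6178 0.1097 0.004 ] tri (array([0.6183, 0.11  , 0.0016]), np.float64(0.0002434715086403772))
mat [ 0.6234 -0.1986  0.004 ] tri (array([ 0.6247, -0.1987,  0.003 ]), np.float64(0.0020225649391555204))
T 113 ((319.8276062011719, 175.52301025390625), (25.323881149291992, 26.338546752929688), 96.57805633544922) [ 0.6329 -0.0983  0.004 ]
T 116 ((363.124267578125, 177.97601318359375), (25.372339248657227, 26.543718338012695), 111.48916625976562) [ 0.6242 -0.1982  0.004 ]
T 113 ((406.5028076171875, 180.38314819335938), (25.06193733215332, 26.783035278320312), 113.67715454101562) [ 0.6156 -0.2979  0.004 ]

[... 341 characters left out ...]
6129760742), 93.4824447631836) [ 0.616  -0.2985  0.004 ]
green ((443.3775329589844, 283.79205322265625), (51.76586151123047, 50.545963287353516), 70.633056640625)
[[411. 268.]
 [459. 251.]
 [476. 300.]
 [428. 317.]]
orange ((428.48468017578125, 32.64715576171875), (51.299766540527344, 50.95579528808594), 2.555133104324341)
[[402.  57.]
 [404.   6.]
 [455.   8.]
 [453.  59.]]
gmat ((617.7659301757812, 109.3375473022461), (91.05029296875, 91.16681671142578), 71.93575286865234)
[[560.  80.]
 [647.  52.]
 [675. 138.]
 [589. 167.]]
wmat ((624.0369262695312, -196.91970825195312), (301.81256103515625, 89.02799224853516), 85.0500259399414)
[[ 567. -343.]
 [ 655. -351.]
 [ 681.  -50.]
 [ 593.  -43.]]
```

Run:
```python
import cv2
b=cv2.imread("pics/side0.png");a=cv2.imread("pics/top0.png")
cv2.imwrite("pics/z4.png",cv2.resize(b[180:285,205:265],None,fx=5.5,fy=5.5,interpolation=0))
cv2.imwrite("pics/z5.png",cv2.resize(b[155:215,215:290],None,fx=9,fy=9,interpolation=0))
```

```text
(no output)
```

View pics/z4.png

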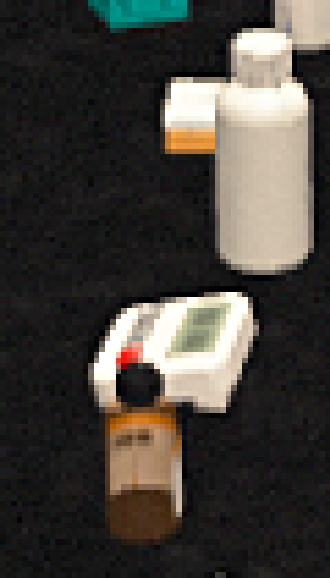

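View pics/z5.png

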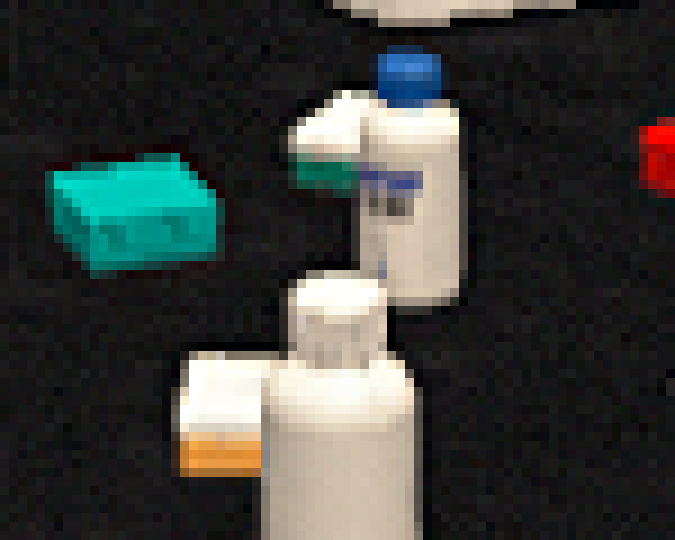

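>>> {"fn": "servo_tool", "kwargs": {"plan": [{"rz": 0.09,"grip": 85},{"rz": 0.09},{"rz": 0.089},{"x": 20,"y": -20},{"x": 20,"y": -20},{"x": 20,"y": -20},{"x": 20,"y": -20},{"x": 20,"y": -20},{"x": 20,"y": -20},{"x": 20,"y": -20}], "force": 40}}

```text
schema error: expected keys x, y, z, rx, ry, rz, grip
```

>>> {"fn": "servo_tool", "kwargs": {"plan": [{"x": 0,"y": 0,"z": 0,"rx": 0,"ry": 0,"rz": 0.09,"grip": 85},{"x": 0,"y": 0,"z": 0,"rx": 0,"ry": 0,"rz": 0.09,"grip": 85},{"x": 0,"y": 0,"z": 0,"rx": 0,"ry": 0,"rz": 0.089,"grip": 85},{"x": 25,"y": -25,"z": 0,"rx": 0,"ry": 0,"rz": 0,"grip": 85},{"x": 25,"y": -25,"z": 0,"rx": 0,"ry": 0,"rz": 0,"grip": 85},{"x": 25,"y": -25,"z": 0,"rx": 0,"ry": 0,"rz": 0,"grip": 85},{"x": 25,"y": -25,"z": 0,"rx": 0,"ry": 0,"rz": 0,"grip": 85},{"x": 25,"y": -25,"z": 0,"rx": 0,"ry": 0,"rz": 0,"grip": 85},{"x": 25,"y": -25,"z": 0,"rx": 0,"ry": 0,"rz": 0,"grip": 85},{"x": 25,"y": -25,"z": 0,"rx": 0,"ry": 0,"rz": 0,"grip": 85}], "force": 40}}

```text
time: 1.13
position: [0.3419, -0.4262, 0.2484]
orientation: [3.141, -0.0, 0.0]
ft_force: [0.5, -0.7, -0.4]
width: 0.996
```

>>> {"fn": "servo_tool", "kwargs": {"plan": [{"x": 25,"y": -22.3,"z": 0,"rx": 0,"ry": 0,"rz": 0,"grip": 62},{"x": 25,"y": -22.3,"z": 0,"rx": 0,"ry": 0,"rz": 0,"grip": 62},{"x": 25,"y": -22.3,"z": 0,"rx": 0,"ry": 0,"rz": 0,"grip": 62},{"x": 25,"y": -22.3,"z": 0,"rx": 0,"ry": 0,"rz": 0,"grip": 62},{"x": 0,"y": 0,"z": 30,"rx": 0,"ry": 0,"rz": 0,"grip": 62},{"x": 0,"y": 0,"z": 30,"rx": 0,"ry": 0,"rz": 0,"grip": 62},{"x": 0,"y": 0,"z": 30,"rx": 0,"ry": 0,"rz": 0,"grip": 62},{"x": 0,"y": 0,"z": 30,"rx": 0,"ry": 0,"rz": 0,"grip": 62},{"x": 0,"y": 0,"z": 10,"rx": 0,"ry": 0,"rz": 0,"grip": 62},{"x": 0,"y": 0,"z": 0,"rx": 0,"ry": 0,"rz": 0,"grip": 62}]}}

```text
time: 1.97
position: [0.4401, -0.3377, 0.1164]
orientation: [-3.139, 0.0, 0.005]
ft_force: [-0.7, 0.7, 0.7]
width: 0.722
```

Run:
```python
from h import *
a=snap("top","t1.png")["color"];b=snap("side","s1.png")["color"]
cv2.imwrite("pics/c1.png",np.hstack([cv2.resize(a[160:320,360:500],(400,457)),cv2.resize(b[190:310,180:285],(400,457))]))
print(r.state()["position"])
```

```text
[ 0.44144915 -0.33874507  0.11929851]
```

View pics/c1.png

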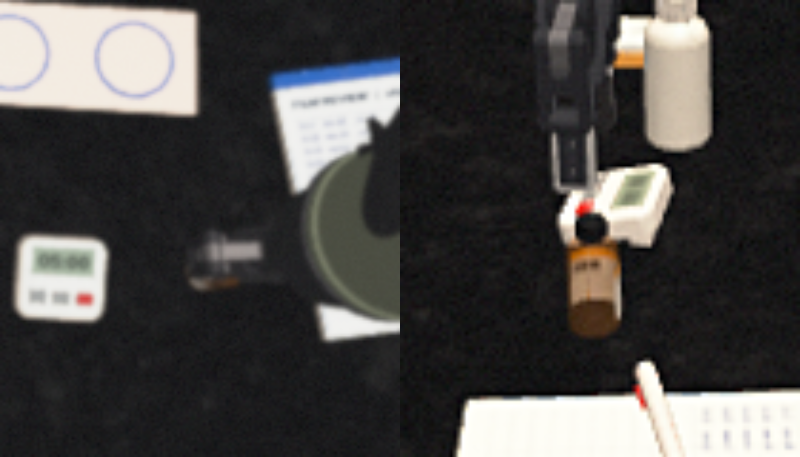

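Run:
```python
from h import *
s=snap("side")
for x in(.435,.44,.445,.45):
  print(x,[proj(s,(x,-.337,z)).round(1).tolist() for z in(0.005,.03,.055,.07)])
print(proj(s,(.4414,-.3387,.119-.017)), r.state()["position"])
t=snap("top");print(proj(t,(.4414,-.337,.07)),proj(t,(.4414,-.337,.03)))
```

```text
0.435 [[227.0, 272.2], [226.6, 262.3], [226.1, 252.3], [225.9, 246.2]]
0.44 [[229.3, 272.2], [228.9, 262.4], [228.5, 252.4], [228.2, 246.3]]
0.445 [[231.6, 272.3], [231.2, 262.5], [230.8, 252.5], [230.6, 246.3]]
0.45 [[233.9, 272.4], [233.5, 262.6], [233.2, 252.5], [232.9, 246.4]]
[228.22853585 233.32702791] [ 0.44166559 -0.33896983  0.11985015]
[441.10390874 253.00333576] [434.30045512 254.51850561]
```

>>> {"fn": "servo_tool", "kwargs": {"plan": [{"x": 1.5,"y": -2,"z": 20,"rx": 0,"ry": 0,"rz": 0,"grip": 62},{"x": 0,"y": 0,"z": 20,"rx": 0,"ry": 0,"rz": 0,"grip": 62},{"x": 0,"y": 0,"z": 20,"rx": 0,"ry": 0,"rz": 0,"grip": 62},{"x": 0,"y": 0,"z": 20,"rx": 0,"ry": 0,"rz": 0,"grip": 62},{"x": 0,"y": 0,"z": 0,"rx": 0,"ry": 0,"rz": 0,"grip": 62},{"x": 0,"y": 0,"z": 0,"rx": 0,"ry": 0,"rz": 0,"grip": 20},{"x": 0,"y": 0,"z": 0,"rx": 0,"ry": 0,"rz": 0,"grip": 20},{"x": 0,"y": 0,"z": 0,"rx": 0,"ry": 0,"rz": 0,"grip": 20},{"x": 0,"y": 0,"z": 0,"rx": 0,"ry": 0,"rz": 0,"grip": 20},{"x": 0,"y": 0,"z": 0,"rx": 0,"ry": 0,"rz": 0,"grip": 20}], "force": 40}}

```text
time: 3.0
position: [0.4434, -0.3371, 0.0401]
orientation: [3.14, -0.001, 0.004]
ft_force: [-1.0, -0.3, 9.0]
width: 0.335
```

>>> {"fn": "servo_tool", "kwargs": {"plan": [{"x": 0,"y": 0,"z": -10,"rx": 0,"ry": 0,"rz": 0,"grip": 20},{"x": 0,"y": 0,"z": -25,"rx": 0,"ry": 0,"rz": 0,"grip": 20},{"x": 0,"y": 0,"z": -25,"rx": 0,"ry": 0,"rz": 0,"grip": 20},{"x": 15,"y": -11.5,"z": -25,"rx": 0,"ry": 0,"rz": 0,"grip": 20},{"x": 28,"y": -21.5,"z": 0,"rx": 0,"ry": 0,"rz": 0,"grip": 20},{"x": 28,"y": -21.5,"z": 0,"rx": 0,"ry": 0,"rz": 0,"grip": 20},{"x": 28,"y": -21.5,"z": 0,"rx": 0,"ry": 0,"rz": 0,"grip": 20},{"x": 28,"y": -21.5,"z": 0,"rx": 0,"ry": 0,"rz": 0,"grip": 20},{"x": 28,"y": -21.5,"z": 0,"rx": 0,"ry": 0,"rz": 0,"grip": 20},{"x": 26,"y": -20,"z": 0,"rx": 0,"ry": 0,"rz": 0,"grip": 20}]}}

```text
time: 3.83
position: [0.6253, -0.1958, 0.1251]
orientation: [3.142, 0.0, 0.003]
ft_force: [0.1, -0.6, -0.9]
width: 0.337
```

Run:
```python
from h import *
a=snap("top","t2.png")["color"];b=snap("side","s2.png")["color"]
cv2.imwrite("pics/c2.png",np.hstack([cv2.resize(a[120:280,280:460],(400,355)),cv2.resize(b[130:300,210:370],(400,425))[:355]]))
s=r.state();print(s["position"],s["ft_force"],s["width"])
```

```text
[ 0.62760104 -0.19209972  0.12474117] [-0.61018883  0.29905576 -0.58556255] 0.3331276421969671
```

View pics/c2.png

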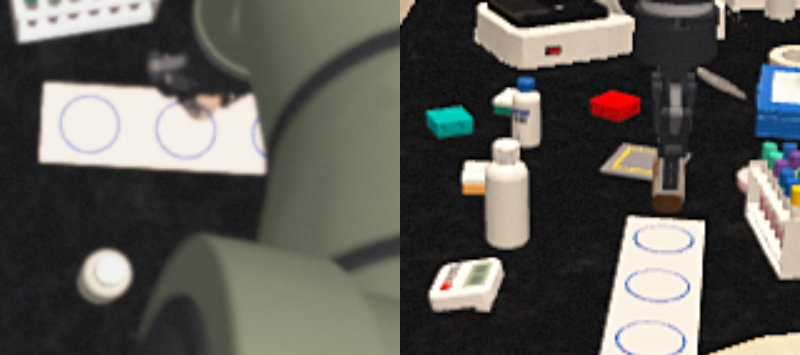

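>>> {"fn": "servo_tool", "kwargs": {"plan": [{"x": 0,"y": 0,"z": 0,"rx": 0,"ry": 0,"rz": 0,"grip": 20},{"x": 0,"y": 0,"z": 0,"rx": 0,"ry": 0,"rz": 0,"grip": 20},{"x": 0,"y": 0,"z": 20,"rx": 0,"ry": 0,"rz": 0,"grip": 20},{"x": 0,"y": 0,"z": 20,"rx": 0,"ry": 0,"rz": 0,"grip": 20},{"x": 0,"y": 0,"z": 10,"rx": 0,"ry": 0,"rz": 0,"grip": 20},{"x": 0,"y": 0,"z": 10,"rx": 0,"ry": 0,"rz": 0,"grip": 20},{"x": 0,"y": 0,"z": 0,"rx": 0,"ry": 0,"rz": 0,"grip": 20},{"x": 0,"y": 0,"z": 0,"rx": 0,"ry": 0,"rz": 0,"grip": 20}]}}

```text
time: 4.6
position: [0.6234, -0.1979, 0.0636]
orientation: [3.142, -0.001, -0.0]
ft_force: [0.5, 0.4, 0.3]
width: 0.334
```

Run:
```python
from h import *
d=snap("side","s3.png");b=d["color"]
x0,y0=280,190
cv2.imwrite("pics/c3.png",cv2.resize(b[y0:y0+80,x0:x0+70],None,fx=7,fy=7,interpolation=0))
p=r.state()["position"];print(p,[proj(d,(p[0],p[1],z)).round(1) for z in(.0236,.05,.08)])
c=blobs(d,[0,70,40],[25,255,255],(295,200,330,250));[print(cv2.boundingRect(k),k[:,1].max()) for k in c]
```

```text
[ 0.62378672 -0.19783954  0.06407864] [array([312.6, 236.5]), array([313. , 226.9]), array([313.6, 215.6])]
(307, 216, 12, 22) 237.0
```

View pics/c3.png

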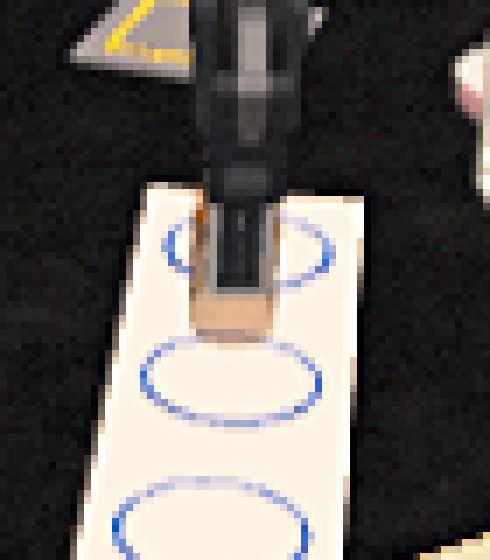

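>>> {"fn": "servo_tool", "kwargs": {"plan": [{"x": 0,"y": 0,"z": 10,"rx": 0,"ry": 0,"rz": 0,"grip": 20},{"x": 0,"y": 0,"z": 6,"rx": 0,"ry": 0,"rz": 0,"grip": 20},{"x": 0,"y": 0,"z": 2,"rx": 0,"ry": 0,"rz": 0,"grip": 20},{"x": 0,"y": 0,"z": 0,"rx": 0,"ry": 0,"rz": 0,"grip": 20},{"x": 0,"y": 0,"z": 0,"rx": 0,"ry": 0,"rz": 0,"grip": 20}]}}

```text
time: 5.07
position: [0.6235, -0.1975, 0.0452]
orientation: [-3.142, 0.0, 0.0]
ft_force: [-0.0, 0.3, -0.9]
width: 0.329
```

>>> {"fn": "servo_tool", "kwargs": {"plan": [{"x": 0,"y": 0,"z": 1,"rx": 0,"ry": 0,"rz": 0,"grip": 20},{"x": 0,"y": 0,"z": 0,"rx": 0,"ry": 0,"rz": 0,"grip": 20},{"x": 0,"y": 0,"z": 0,"rx": 0,"ry": 0,"rz": 0,"grip": 55},{"x": 0,"y": 0,"z": 0,"rx": 0,"ry": 0,"rz": 0,"grip": 55},{"x": 0,"y": 0,"z": 0,"rx": 0,"ry": 0,"rz": 0,"grip": 55},{"x": 0,"y": 0,"z": 0,"rx": 0,"ry": 0,"rz": 0,"grip": 55},{"x": 0,"y": 0,"z": -20,"rx": 0,"ry": 0,"rz": 0,"grip": 55},{"x": 0,"y": 0,"z": -30,"rx": 0,"ry": 0,"rz": 0,"grip": 55},{"x": 0,"y": 0,"z": -40,"rx": 0,"ry": 0,"rz": 0,"grip": 55},{"x": 0,"y": 0,"z": -40,"rx": 0,"ry": 0,"rz": 0,"grip": 55}]}}

```text
time: 5.9
position: [0.623, -0.1973, 0.1754]
orientation: [-3.141, 0.0, 0.002]
ft_force: [0.7, -0.8, 0.6]
width: 0.646
```

>>> {"fn": "servo_tool", "kwargs": {"plan": [{"x": -25.7,"y": -15.8,"z": 0,"rx": 0,"ry": 0,"rz": 0,"grip": 75},{"x": -25.7,"y": -15.8,"z": 0,"rx": 0,"ry": 0,"rz": 0,"grip": 75},{"x": -25.7,"y": -15.8,"z": 0,"rx": 0,"ry": 0,"rz": 0,"grip": 75},{"x": -25.7,"y": -15.8,"z": 0,"rx": 0,"ry": 0,"rz": 0,"grip": 75},{"x": -25.7,"y": -15.8,"z": 0,"rx": 0,"ry": 0,"rz": 0,"grip": 75},{"x": -25.7,"y": -15.8,"z": 0,"rx": 0,"ry": 0,"rz": 0,"grip": 75},{"x": 0,"y": 0,"z": 0,"rx": 0,"ry": 0,"rz": 0,"grip": 75},{"x": 0,"y": 0,"z": 0,"rx": 0,"ry": 0,"rz": 0,"grip": 75},{"x": 0,"y": 0,"z": 0,"rx": 0,"ry": 0,"rz": 0,"grip": 75}]}}

```text
time: 6.65
position: [0.4701, -0.1028, 0.1747]
orientation: [3.141, -0.0, 0.002]
ft_force: [0.8, 0.2, 0.5]
width: 0.878
```

Run:
```python
from h import *
d=snap("side","s4.png");b=d["color"]
cv2.imwrite("pics/c4.png",cv2.resize(b[130:290,200:350],None,fx=4,fy=3.7))
s=r.state();print(s["position"],s["width"])
e=snap("top","t4.png")
# side bottle column -> x
for x in(.465,.47,.475):print(x,proj(d,(x,-.103,.05)).round(1))
c=blobs(d,[0,0,120],[180,80,255],(244,185,268,240));[print(cv2.boundingRect(k)) for k in c]
# oil
c=blobs(d,[0,70,40],[25,255,255],(295,210,330,258));[print("oil",cv2.boundingRect(k)) for k in c]
print([proj(d,(.6243,-.1984,z)).round(1) for z in(.004,.03,.074)])
```

```text
[ 0.47017632 -0.10298288  0.17447473] 0.8804391715419303
0.465 [251.  208.3]
0.47 [252.9 208.3]
0.475 [254.9 208.4]
(244, 185, 22, 45)
(244, 233, 8, 7)
oil (307, 222, 13, 24)
[array([312.4, 243.7]), array([312.9, 234.3]), array([313.7, 218. ])]
```

View pics/c4.png

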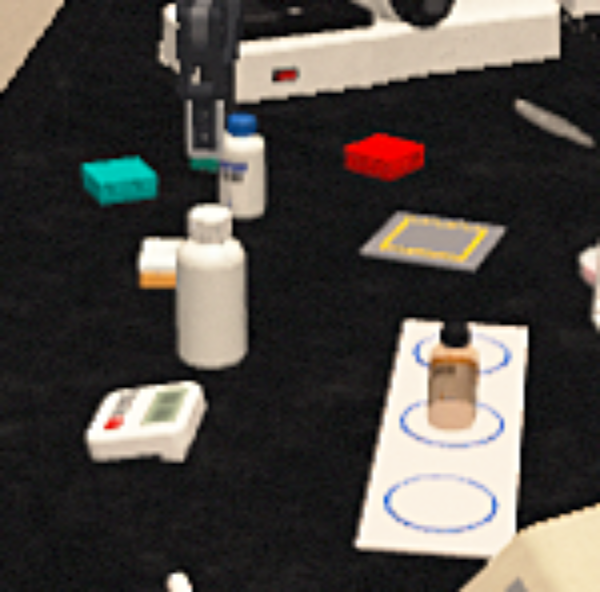

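>>> {"fn": "servo_tool", "kwargs": {"plan": [{"x": 0,"y": 0,"z": 30,"rx": 0,"ry": 0,"rz": 0,"grip": 75},{"x": 0,"y": 0,"z": 30,"rx": 0,"ry": 0,"rz": 0,"grip": 75},{"x": 0,"y": 0,"z": 30,"rx": 0,"ry": 0,"rz": 0,"grip": 75},{"x": 0,"y": 0,"z": 19,"rx": 0,"ry": 0,"rz": 0,"grip": 75},{"x": 0,"y": 0,"z": 0,"rx": 0,"ry": 0,"rz": 0,"grip": 75},{"x": 0,"y": 0,"z": 0,"rx": 0,"ry": 0,"rz": 0,"grip": 35},{"x": 0,"y": 0,"z": 0,"rx": 0,"ry": 0,"rz": 0,"grip": 35},{"x": 0,"y": 0,"z": 0,"rx": 0,"ry": 0,"rz": 0,"grip": 35},{"x": 0,"y": 0,"z": 0,"rx": 0,"ry": 0,"rz": 0,"grip": 35},{"x": 0,"y": 0,"z": 0,"rx": 0,"ry": 0,"rz": 0,"grip": 35}], "force": 50}}

```text
time: 7.58
position: [0.4703, -0.1028, 0.0668]
orientation: [3.141, -0.001, 0.004]
ft_force: [-0.8, 0.4, 10.2]
width: 0.507
```

>>> {"fn": "servo_tool", "kwargs": {"plan": [{"x": 0,"y": 0,"z": -15,"rx": 0,"ry": 0,"rz": 0,"grip": 35},{"x": 0,"y": 0,"z": -30,"rx": 0,"ry": 0,"rz": 0,"grip": 35},{"x": 0,"y": 0,"z": -30,"rx": 0,"ry": 0,"rz": 0,"grip": 35},{"x": 10,"y": 13.5,"z": -30,"rx": 0,"ry": 0,"rz": 0,"grip": 35},{"x": 22.6,"y": 30.3,"z": 0,"rx": 0,"ry": 0,"rz": 0,"grip": 35},{"x": 22.6,"y": 30.3,"z": 0,"rx": 0,"ry": 0,"rz": 0,"grip": 35},{"x": 22.6,"y": 30.3,"z": 0,"rx": 0,"ry": 0,"rz": 0,"grip": 35},{"x": 22.6,"y": 30.3,"z": 0,"rx": 0,"ry": 0,"rz": 0,"grip": 35},{"x": 22.6,"y": 30.3,"z": 0,"rx": 0,"ry": 0,"rz": 0,"grip": 35},{"x": 22.6,"y": 30.3,"z": 0,"rx": 0,"ry": 0,"rz": 0,"grip": 35}]}}

```text
time: 8.42
position: [0.6158, -0.2998, 0.1717]
orientation: [3.141, -0.001, 0.002]
ft_force: [-0.3, -0.1, -0.6]
width: 0.503
```

>>> {"fn": "servo_tool", "kwargs": {"plan": [{"x": 0,"y": 0,"z": 0,"rx": 0,"ry": 0,"rz": 0,"grip": 35},{"x": 0,"y": 0,"z": 0,"rx": 0,"ry": 0,"rz": 0,"grip": 35},{"x": 0,"y": 0,"z": 0,"rx": 0,"ry": 0,"rz": 0,"grip": 35},{"x": 0,"y": 0,"z": 0,"rx": 0,"ry": 0,"rz": 0,"grip": 35}]}}

```text
time: 8.75
position: [0.6147, -0.297, 0.171]
orientation: [-3.141, -0.001, -0.0]
ft_force: [-0.7, 0.2, -1.4]
width: 0.506
```

>>> {"fn": "servo_tool", "kwargs": {"plan": [{"x": 1,"y": 1,"z": 25,"rx": 0,"ry": 0,"rz": 0,"grip": 35},{"x": 0,"y": 0,"z": 25,"rx": 0,"ry": 0,"rz": 0,"grip": 35},{"x": 0,"y": 0,"z": 25,"rx": 0,"ry": 0,"rz": 0,"grip": 35},{"x": 0,"y": 0,"z": 15,"rx": 0,"ry": 0,"rz": 0,"grip": 35},{"x": 0,"y": 0,"z": 6,"rx": 0,"ry": 0,"rz": 0,"grip": 35},{"x": 0,"y": 0,"z": 3,"rx": 0,"ry": 0,"rz": 0,"grip": 35},{"x": 0,"y": 0,"z": 0,"rx": 0,"ry": 0,"rz": 0,"grip": 35},{"x": 0,"y": 0,"z": 0,"rx": 0,"ry": 0,"rz": 0,"grip": 35}]}}

```text
time: 9.42
position: [0.6165, -0.2991, 0.0726]
orientation: [3.141, -0.0, 0.002]
ft_force: [1.1, -0.1, -1.2]
width: 0.508
```

Run:
```python
from h import *
d=snap("side","s5.png");b=d["color"]
cv2.imwrite("pics/c5.png",cv2.resize(b[150:290,270:350],None,fx=6,fy=4.2))
s=r.state();print(s["position"],s["width"],s["ft_force"])
print([proj(d,(.616,-.298,z)).round(1) for z in(.004,.05)])
```

```text
[ 0.61659032 -0.29916763  0.07271774] 0.5066179082028508 [-0.02080014  0.54313648 -1.79769575]
[array([309.8, 265.5]), array([310.6, 247.7])]
```

View pics/c5.png

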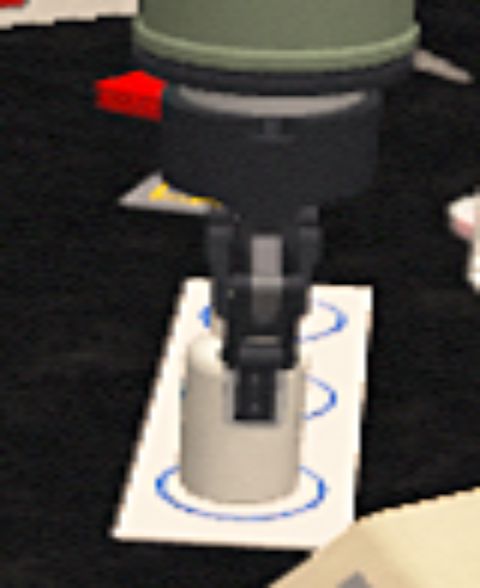

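>>> {"fn": "servo_tool", "kwargs": {"plan": [{"x": 0,"y": 0,"z": 2,"rx": 0,"ry": 0,"rz": 0,"grip": 35},{"x": 0,"y": 0,"z": 0,"rx": 0,"ry": 0,"rz": 0,"grip": 35},{"x": 0,"y": 0,"z": 0,"rx": 0,"ry": 0,"rz": 0,"grip": 70},{"x": 0,"y": 0,"z": 0,"rx": 0,"ry": 0,"rz": 0,"grip": 70},{"x": 0,"y": 0,"z": 0,"rx": 0,"ry": 0,"rz": 0,"grip": 70},{"x": 0,"y": 0,"z": 0,"rx": 0,"ry": 0,"rz": 0,"grip": 70},{"x": 0,"y": 0,"z": -20,"rx": 0,"ry": 0,"rz": 0,"grip": 70},{"x": 0,"y": 0,"z": -30,"rx": 0,"ry": 0,"rz": 0,"grip": 70},{"x": 0,"y": 0,"z": -35,"rx": 0,"ry": 0,"rz": 0,"grip": 70},{"x": 0,"y": 0,"z": -35,"rx": 0,"ry": 0,"rz": 0,"grip": 70}]}}

```text
time: 10.3
position: [0.6155, -0.2988, 0.1904]
orientation: [-3.141, 0.0, 0.001]
ft_force: [0.4, 0.2, 0.5]
width: 0.818
```

>>> {"fn": "servo_tool", "kwargs": {"plan": [{"x": -11.5,"y": -36,"z": 0,"rx": 0,"ry": 0,"rz": 0,"grip": 70},{"x": -11.5,"y": -36,"z": 0,"rx": 0,"ry": 0,"rz": 0,"grip": 70},{"x": -11.5,"y": -36,"z": 0,"rx": 0,"ry": 0,"rz": 0,"grip": 70},{"x": -11.5,"y": -36,"z": 0,"rx": 0,"ry": 0,"rz": 0,"grip": 70},{"x": -11.5,"y": -36,"z": 0,"rx": 0,"ry": 0,"rz": 0,"grip": 70},{"x": -11.5,"y": -36,"z": 0,"rx": 0,"ry": 0,"rz": 0,"grip": 70},{"x": -11.5,"y": -36,"z": 0,"rx": 0,"ry": 0,"rz": 0,"grip": 70},{"x": -11.5,"y": -36,"z": 0,"rx": 0,"ry": 0,"rz": 0,"grip": 70},{"x": -11.5,"y": -36,"z": 0,"rx": 0,"ry": 0,"rz": 0,"grip": 70},{"x": -11.5,"y": -36,"z": 0,"rx": 0,"ry": 0,"rz": 0,"grip": 70}]}}

```text
time: 11.13
position: [0.5002, 0.0626, 0.1895]
orientation: [-3.141, 0.001, -0.001]
ft_force: [0.4, 0.3, 0.5]
width: 0.819
```

>>> {"fn": "servo_tool", "kwargs": {"plan": [{"x": -11.5,"y": -36,"z": 0,"rx": 0,"ry": 0,"rz": 0,"grip": 70},{"x": -11.5,"y": -36,"z": 0,"rx": 0,"ry": 0,"rz": 0,"grip": 70},{"x": -11.5,"y": -34,"z": 0,"rx": 0,"ry": 0,"rz": 0,"grip": 70},{"x": 0,"y": 0,"z": 0,"rx": 0,"ry": 0,"rz": 0,"grip": 70},{"x": 0,"y": 0,"z": 0,"rx": 0,"ry": 0,"rz": 0,"grip": 70},{"x": 0,"y": 0,"z": 0,"rx": 0,"ry": 0,"rz": 0,"grip": 70}]}}

```text
time: 11.63
position: [0.4667, 0.1667, 0.1894]
orientation: [3.141, -0.0, 0.0]
ft_force: [0.6, -0.1, -0.1]
width: 0.822
```

Run:
```python
from h import *
d=snap("side","s6.png");b=d["color"]
cv2.imwrite("pics/c6.png",cv2.resize(b[130:290,200:350],None,fx=4,fy=3.7))
s=r.state();print(s["position"],s["width"],s["orientation"])
for x in(.46,.465,.47):print(x,proj(d,(x,.1675,.04)).round(1))
```

```text
[0.46685145 0.16619585 0.18934071] 0.8201799106563521 [ 3.14122553e+00 -1.97721222e-03  2.34416580e-04]
0.46 [257.9 174.7]
0.465 [259.5 174.7]
0.47 [261.1 174.8]
```

View pics/c6.png

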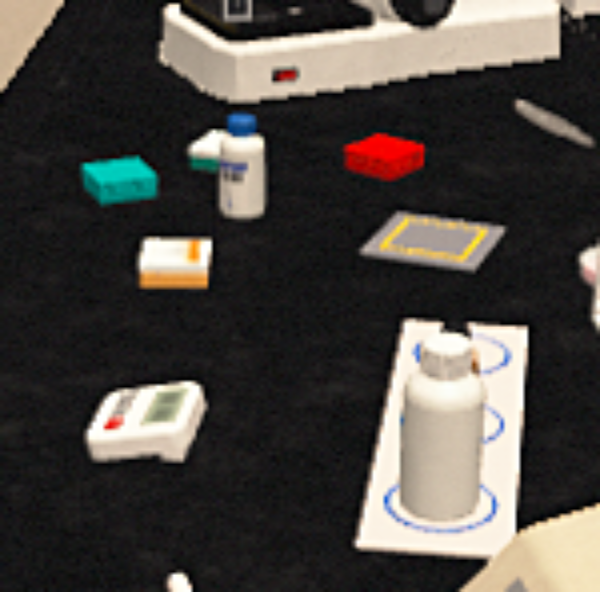

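>>> {"fn": "servo_tool", "kwargs": {"plan": [{"x": 0,"y": -1,"z": 36,"rx": 0,"ry": 0,"rz": 0,"grip": 70},{"x": 0,"y": 0,"z": 36,"rx": 0,"ry": 0,"rz": 0,"grip": 70},{"x": 0,"y": 0,"z": 36,"rx": 0,"ry": 0,"rz": 0,"grip": 70},{"x": 0,"y": 0,"z": 20,"rx": 0,"ry": 0,"rz": 0,"grip": 70},{"x": 0,"y": 0,"z": 14,"rx": 0,"ry": 0,"rz": 0,"grip": 70},{"x": 0,"y": 0,"z": 0,"rx": 0,"ry": 0,"rz": 0,"grip": 27},{"x": 0,"y": 0,"z": 0,"rx": 0,"ry": 0,"rz": 0,"grip": 27},{"x": 0,"y": 0,"z": 0,"rx": 0,"ry": 0,"rz": 0,"grip": 27},{"x": 0,"y": 0,"z": 0,"rx": 0,"ry": 0,"rz": 0,"grip": 27},{"x": 0,"y": 0,"z": 0,"rx": 0,"ry": 0,"rz": 0,"grip": 27}], "force": 40}}

```text
time: 12.52
position: [0.4671, 0.1681, 0.0483]
orientation: [-3.141, 0.001, -0.002]
ft_force: [-0.2, -0.2, 1.2]
width: 0.406
```

>>> {"fn": "servo_tool", "kwargs": {"plan": [{"x": 0,"y": 0,"z": -15,"rx": 0,"ry": 0,"rz": 0,"grip": 27},{"x": 0,"y": 0,"z": -30,"rx": 0,"ry": 0,"rz": 0,"grip": 27},{"x": 0,"y": 0,"z": -35,"rx": 0,"ry": 0,"rz": 0,"grip": 27},{"x": 10,"y": 16,"z": -20,"rx": 0,"ry": 0,"rz": 0,"grip": 27},{"x": 20,"y": 32,"z": 0,"rx": 0,"ry": 0,"rz": 0,"grip": 27},{"x": 20,"y": 32,"z": 0,"rx": 0,"ry": 0,"rz": 0,"grip": 27},{"x": 20,"y": 32,"z": 0,"rx": 0,"ry": 0,"rz": 0,"grip": 27},{"x": 20,"y": 32,"z": 0,"rx": 0,"ry": 0,"rz": 0,"grip": 27},{"x": 20,"y": 32,"z": 0,"rx": 0,"ry": 0,"rz": 0,"grip": 27},{"x": 20,"y": 32,"z": 0,"rx": 0,"ry": 0,"rz": 0,"grip": 27}]}}

```text
time: 13.35
position: [0.5973, -0.0419, 0.1482]
orientation: [-3.142, 0.001, -0.002]
ft_force: [0.7, 1.3, -1.7]
width: 0.397
```

>>> {"fn": "servo_tool", "kwargs": {"plan": [{"x": 20,"y": 32,"z": 0,"rx": 0,"ry": 0,"rz": 0,"grip": 27},{"x": 16,"y": 27,"z": 0,"rx": 0,"ry": 0,"rz": 0,"grip": 27},{"x": 0,"y": 0,"z": 0,"rx": 0,"ry": 0,"rz": 0,"grip": 27},{"x": 0,"y": 0,"z": 0,"rx": 0,"ry": 0,"rz": 0,"grip": 27},{"x": 0,"y": 0,"z": 0,"rx": 0,"ry": 0,"rz": 0,"grip": 27}]}}

```text
time: 13.77
position: [0.6322, -0.0985, 0.1476]
orientation: [-3.141, 0.0, -0.0]
ft_force: [-1.2, -0.4, -1.0]
width: 0.404
```

Lower to z ≈ 0.0543, then look.

>>> {"fn": "servo_tool", "kwargs": {"plan": [{"x": 0,"y": 0,"z": 30,"rx": 0,"ry": 0,"rz": 0,"grip": 27},{"x": 0,"y": 0,"z": 30,"rx": 0,"ry": 0,"rz": 0,"grip": 27},{"x": 0,"y": 0,"z": 20,"rx": 0,"ry": 0,"rz": 0,"grip": 27},{"x": 0,"y": 0,"z": 8,"rx": 0,"ry": 0,"rz": 0,"grip": 27},{"x": 0,"y": 0,"z": 5,"rx": 0,"ry": 0,"rz": 0,"grip": 27},{"x": 0,"y": 0,"z": 0,"rx": 0,"ry": 0,"rz": 0,"grip": 27},{"x": 0,"y": 0,"z": 0,"rx": 0,"ry": 0,"rz": 0,"grip": 27}]}}

```text
time: 14.35
position: [0.6331, -0.0986, 0.0555]
orientation: [3.142, 0.0, 0.002]
ft_force: [-0.1, 0.6, -0.9]
width: 0.402
```

Run:
```python
from h import *
d=snap("side","s7.png");b=d["color"]
cv2.imwrite("pics/c7.png",cv2.resize(b[150:290,270:350],None,fx=6,fy=4.2))
s=r.state();print(s["position"],s["width"],s["ft_force"])
```

```text
[ 0.63319338 -0.0988073   0.05572119] 0.40509892262203384 [-0.12876946  0.56972354 -1.16240458]
```

View pics/c7.png

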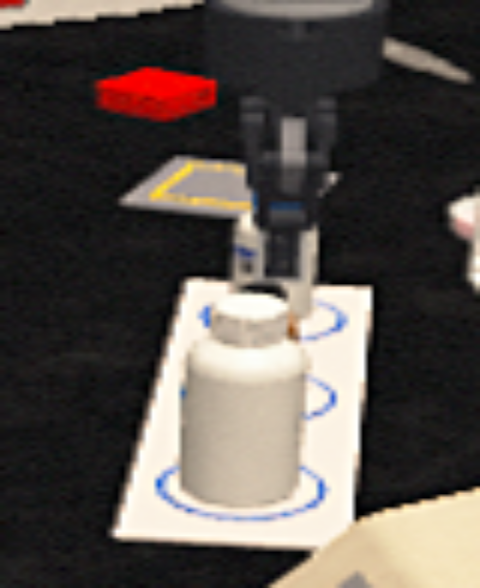

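>>> {"fn": "servo_tool", "kwargs": {"plan": [{"x": 0,"y": 0,"z": 3,"rx": 0,"ry": 0,"rz": 0,"grip": 27},{"x": 0,"y": 0,"z": 0,"rx": 0,"ry": 0,"rz": 0,"grip": 27},{"x": 0,"y": 0,"z": 0,"rx": 0,"ry": 0,"rz": 0,"grip": 60},{"x": 0,"y": 0,"z": 0,"rx": 0,"ry": 0,"rz": 0,"grip": 60},{"x": 0,"y": 0,"z": 0,"rx": 0,"ry": 0,"rz": 0,"grip": 60},{"x": 0,"y": 0,"z": 0,"rx": 0,"ry": 0,"rz": 0,"grip": 60},{"x": 0,"y": 0,"z": -20,"rx": 0,"ry": 0,"rz": 0,"grip": 60},{"x": 0,"y": 0,"z": -30,"rx": 0,"ry": 0,"rz": 0,"grip": 60},{"x": 0,"y": 0,"z": -35,"rx": 0,"ry": 0,"rz": 0,"grip": 60},{"x": 0,"y": 0,"z": -35,"rx": 0,"ry": 0,"rz": 0,"grip": 60}]}}

```text
time: 15.23
position: [0.632, -0.0989, 0.1724]
orientation: [-3.141, 0.0, 0.002]
ft_force: [-0.8, 0.1, 0.6]
width: 0.699
```

>>> {"fn": "servo_tool", "kwargs": {"plan": [{"x": -17.2,"y": -34.8,"z": 0,"rx": 0,"ry": 0,"rz": 0,"grip": 85},{"x": -17.2,"y": -34.8,"z": 0,"rx": 0,"ry": 0,"rz": 0,"grip": 85},{"x": -17.2,"y": -34.8,"z": 0,"rx": 0,"ry": 0,"rz": 0,"grip": 85},{"x": -17.2,"y": -34.8,"z": 0,"rx": 0,"ry": 0,"rz": 0,"grip": 85},{"x": -17.2,"y": -34.8,"z": 0,"rx": 0,"ry": 0,"rz": 0,"grip": 85},{"x": -17.2,"y": -34.8,"z": 0,"rx": 0,"ry": 0,"rz": 0,"grip": 85},{"x": -17.2,"y": -34.8,"z": 0,"rx": 0,"ry": 0,"rz": 0,"grip": 85},{"x": -17.2,"y": -34.8,"z": 0,"rx": 0,"ry": 0,"rz": 0,"grip": 85},{"x": -17.2,"y": -34.8,"z": 0,"rx": 0,"ry": 0,"rz": 0,"grip": 85},{"x": -17.2,"y": -34.8,"z": 0,"rx": 0,"ry": 0,"rz": 0,"grip": 85}]}}

```text
time: 16.07
position: [0.4595, 0.2505, 0.1715]
orientation: [-3.141, 0.001, -0.001]
ft_force: [1.3, -0.2, 0.1]
width: 0.993
```

>>> {"fn": "servo_tool", "kwargs": {"plan": [{"x": -17,"y": -34.6,"z": 0,"rx": 0,"ry": 0,"rz": 0,"grip": 85},{"x": 0,"y": 0,"z": 0,"rx": 0,"ry": 0,"rz": 0.113,"grip": 85},{"x": 0,"y": 0,"z": 0,"rx": 0,"ry": 0,"rz": 0.113,"grip": 85},{"x": 0,"y": 0,"z": 0,"rx": 0,"ry": 0,"rz": 0.113,"grip": 85},{"x": 0,"y": 0,"z": 35,"rx": 0,"ry": 0,"rz": 0,"grip": 85},{"x": 0,"y": 0,"z": 35,"rx": 0,"ry": 0,"rz": 0,"grip": 85},{"x": 0,"y": 0,"z": 20,"rx": 0,"ry": 0,"rz": 0,"grip": 85},{"x": 0,"y": 0,"z": 0,"rx": 0,"ry": 0,"rz": 0,"grip": 85},{"x": 0,"y": 0,"z": 0,"rx": 0,"ry": 0,"rz": 0,"grip": 85}]}}

```text
time: 16.82
position: [0.443, 0.2832, 0.0808]
orientation: [3.099, -0.5, -0.003]
ft_force: [0.0, 0.8, -0.1]
width: 0.993
```

Run:
```python
from h import *
d=snap("side","s8.png");b=d["color"];t=snap("top","t8.png")["color"]
cv2.imwrite("pics/c8.png",np.hstack([cv2.resize(t[200:320,100:230],(400,369)),cv2.resize(b[120:210,210:300],(400,400))[:369]]))
s=r.state();print(s["position"],s["width"],s["ft_force"],s["orientation"],2*np.degrees(np.arctan2(s["orientation"][1],s["orientation"][0])))
```

```text
[0.4439692  0.28373184 0.08233531] 0.9951497556259467 [ 0.05330399  0.46092702 -0.11493423] [-3.10102790e+00  5.00464349e-01 -1.63327781e-04] 341.66455323969933
```

View pics/c8.png

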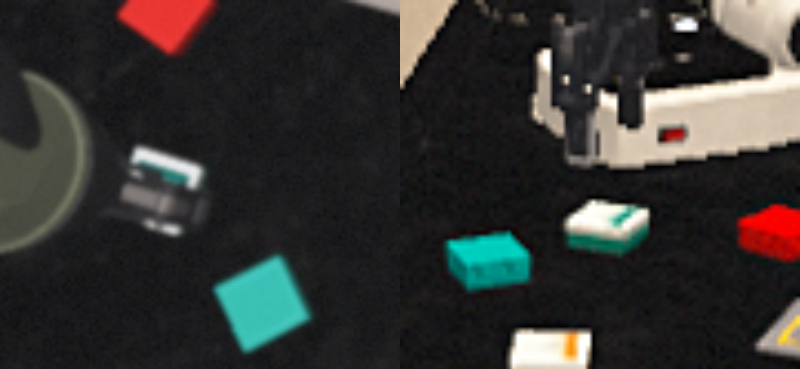

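Run:
```python
from h import *
d=snap("side");t=snap("top")
print(tri(t,(150.7,261.5),d,(256.6,168.9)), proj(d,(.4433,.2837,.02)))
c=blobs(d,[0,0,140],[180,70,255],(245,160,262,178));[print(cv2.minAreaRect(k),cv2.boundingRect(k)) for k in c]
s=r.state();print(s["position"],2*np.degrees(np.arctan2(s["orientation"][1],s["orientation"][0])))
```

```text
(array([0.44443626, 0.28529375, 0.01562566]), np.float64(0.0016302949053826495)) [255.97547194 167.87328242]
((254.3199920654297, 168.75999450683594), (14.142135620117188, 7.636753082275391), 8.130102157592773) (247, 165, 15, 9)
[0.44400646 0.28381394 0.08246387] 341.6713145182692
```

>>> {"fn": "servo_tool", "kwargs": {"plan": [{"x": 0,"y": 0,"z": 25,"rx": 0,"ry": 0,"rz": 0.01,"grip": 85},{"x": 0,"y": 0,"z": 20,"rx": 0,"ry": 0,"rz": 0,"grip": 85},{"x": 0,"y": 0,"z": 10,"rx": 0,"ry": 0,"rz": 0,"grip": 85},{"x": 0,"y": 0,"z": 6,"rx": 0,"ry": 0,"rz": 0,"grip": 85},{"x": 0,"y": 0,"z": 0,"rx": 0,"ry": 0,"rz": 0,"grip": 85},{"x": 0,"y": 0,"z": 0,"rx": 0,"ry": 0,"rz": 0,"grip": 40},{"x": 0,"y": 0,"z": 0,"rx": 0,"ry": 0,"rz": 0,"grip": 40},{"x": 0,"y": 0,"z": 0,"rx": 0,"ry": 0,"rz": 0,"grip": 40},{"x": 0,"y": 0,"z": 0,"rx": 0,"ry": 0,"rz": 0,"grip": 40},{"x": 0,"y": 0,"z": 0,"rx": 0,"ry": 0,"rz": 0,"grip": 40}], "force": 40}}

```text
time: 17.85
position: [0.4436, 0.2837, 0.0209]
orientation: [-3.099, 0.515, 0.0]
ft_force: [-1.2, -1.9, 10.4]
width: 0.565
```

>>> {"fn": "servo_tool", "kwargs": {"plan": [{"x": 0,"y": 0,"z": -20,"rx": 0,"ry": 0,"rz": 0,"grip": 40},{"x": 0,"y": 0,"z": -40,"rx": 0,"ry": 0,"rz": -0.013,"grip": 40},{"x": 31.4,"y": 15.9,"z": 0,"rx": 0,"ry": 0,"rz": 0,"grip": 40},{"x": 31.4,"y": 15.9,"z": 0,"rx": 0,"ry": 0,"rz": 0,"grip": 40},{"x": 31.4,"y": 15.9,"z": 0,"rx": 0,"ry": 0,"rz": 0,"grip": 40},{"x": 31.4,"y": 15.9,"z": 0,"rx": 0,"ry": 0,"rz": 0,"grip": 40},{"x": 31.4,"y": 15.9,"z": 0,"rx": 0,"ry": 0,"rz": 0,"grip": 40},{"x": 31.4,"y": 15.9,"z": 0,"rx": 0,"ry": 0,"rz": 0,"grip": 40},{"x": 31.4,"y": 15.9,"z": 0,"rx": 0,"ry": 0,"rz": 0,"grip": 40},{"x": 0,"y": 0,"z": 0,"rx": 0,"ry": 0,"rz": 0,"grip": 40}]}}

```text
time: 18.68
position: [0.6217, 0.1024, 0.0807]
orientation: [3.098, -0.505, 0.005]
ft_force: [0.1, -1.1, -0.7]
width: 0.572
```

>>> {"fn": "servo_tool", "kwargs": {"plan": [{"x": 0,"y": 0,"z": 0,"rx": 0,"ry": 0,"rz": 0,"grip": 40},{"x": 0,"y": 0,"z": 0,"rx": 0,"ry": 0,"rz": 0,"grip": 40},{"x": 0,"y": 0,"z": 20,"rx": 0,"ry": 0,"rz": 0,"grip": 40},{"x": 0,"y": 0,"z": 15,"rx": 0,"ry": 0,"rz": 0,"grip": 40},{"x": 0,"y": 0,"z": 10,"rx": 0,"ry": 0,"rz": 0,"grip": 40},{"x": 0,"y": 0,"z": 0,"rx": 0,"ry": 0,"rz": 0,"grip": 40},{"x": 0,"y": 0,"z": 0,"rx": 0,"ry": 0,"rz": 0,"grip": 40}]}}

```text
time: 19.27
position: [0.6171, 0.1099, 0.035]
orientation: [3.102, -0.493, -0.003]
ft_force: [0.2, 1.1, -1.1]
width: 0.574
```

Run:
```python
from h import *
d=snap("side","s9.png");b=d["color"];t=snap("top","t9.png")["color"]
cv2.imwrite("pics/c9.png",np.hstack([cv2.resize(t[140:260,170:300],(400,369)),cv2.resize(b[120:210,260:350],(400,400))[:369]]))
s=r.state();print(s["position"],s["width"],s["ft_force"],2*np.degrees(np.arctan2(s["orientation"][1],s["orientation"][0])))
```

```text
[0.61773451 0.10968468 0.03574788] 0.5699706272069753 [-0.22881045 -0.74825194 -0.22917738] -18.10810949730699
```

View pics/c9.png

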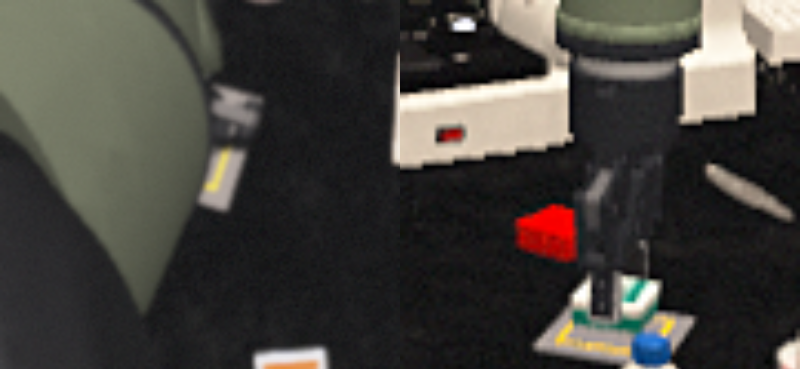

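>>> {"fn": "servo_tool", "kwargs": {"plan": [{"x": 0,"y": 0,"z": 6,"rx": 0,"ry": 0,"rz": 0,"grip": 40},{"x": 0,"y": 0,"z": 4.5,"rx": 0,"ry": 0,"rz": 0,"grip": 40},{"x": 0,"y": 0,"z": 0,"rx": 0,"ry": 0,"rz": 0,"grip": 40},{"x": 0,"y": 0,"z": 0,"rx": 0,"ry": 0,"rz": 0,"grip": 40},{"x": 0,"y": 0,"z": 0,"rx": 0,"ry": 0,"rz": 0,"grip": 75},{"x": 0,"y": 0,"z": 0,"rx": 0,"ry": 0,"rz": 0,"grip": 75},{"x": 0,"y": 0,"z": 0,"rx": 0,"ry": 0,"rz": 0,"grip": 75},{"x": 0,"y": 0,"z": -20,"rx": 0,"ry": 0,"rz": 0,"grip": 75},{"x": 0,"y": 0,"z": -35,"rx": 0,"ry": 0,"rz": 0,"grip": 75},{"x": 0,"y": 0,"z": -35,"rx": 0,"ry": 0,"rz": 0,"grip": 75}]}}

```text
time: 20.2
position: [0.6167, 0.1091, 0.1145]
orientation: [3.101, -0.495, -0.005]
ft_force: [0.9, -0.2, 1.0]
width: 0.884
```

>>> {"fn": "servo_tool", "kwargs": {"plan": [{"x": 0,"y": 0,"z": 0,"rx": 0,"ry": 0,"rz": -0.12,"grip": 85},{"x": 0,"y": 0,"z": 0,"rx": 0,"ry": 0,"rz": -0.12,"grip": 85},{"x": 0,"y": 0,"z": 0,"rx": 0,"ry": 0,"rz": -0.12,"grip": 85},{"x": -32,"y": 11.4,"z": 0,"rx": 0,"ry": 0,"rz": 0,"grip": 85},{"x": -32,"y": 11.4,"z": 0,"rx": 0,"ry": 0,"rz": 0,"grip": 85},{"x": -32,"y": 11.4,"z": 0,"rx": 0,"ry": 0,"rz": 0,"grip": 85},{"x": -32,"y": 11.4,"z": 0,"rx": 0,"ry": 0,"rz": 0,"grip": 85},{"x": -32,"y": 11.4,"z": 0,"rx": 0,"ry": 0,"rz": 0,"grip": 85},{"x": -32,"y": 11.4,"z": 0,"rx": 0,"ry": 0,"rz": 0,"grip": 85},{"x": 0,"y": 0,"z": 0,"rx": 0,"ry": 0,"rz": 0,"grip": 85}]}}

```text
time: 21.03
position: [0.4229, 0.0299, 0.1145]
orientation: [3.139, 0.065, -0.009]
ft_force: [2.1, -0.7, -0.5]
width: 0.997
```

>>> {"fn": "servo_tool", "kwargs": {"plan": [{"x": 0,"y": 0,"z": 20,"rx": 0,"ry": 0,"rz": 0,"grip": 85},{"x": 0,"y": 0,"z": 0,"rx": 0,"ry": 0,"rz": 0,"grip": 85},{"x": 0,"y": 0,"z": 0,"rx": 0,"ry": 0,"rz": 0,"grip": 85}]}}

```text
time: 21.28
position: [0.4284, 0.0325, 0.0944]
orientation: [3.14, 0.068, -0.004]
ft_force: [0.7, 0.3, 0.3]
width: 0.993
```

Run:
```python
from h import *
d=snap("side","s10.png");b=d["color"];t=snap("top","t10.png");a=t["color"]
cv2.imwrite("pics/c10.png",np.hstack([cv2.resize(a[140:300,170:440],(500,296)),cv2.resize(b[150:285,230:335],(300,386))[:296]]))
s=r.state();print(s["position"],s["width"],2*np.degrees(np.arctan2(s["orientation"][1],s["orientation"][0])))
c=blobs(d,[0,0,140],[180,70,255],(228,185,262,208));[print(cv2.minAreaRect(k),cv2.boundingRect(k)) for k in c]
print(proj(d,(.4284,.0326,.02)))
c=blobs(t,[0,0,165],[180,60,255],(205,160,256,212))
for k in c: print(cv2.minAreaRect(np.array([plane(t,p,.024)[:2] for p in k],np.float32)*1000))
```

```text
[0.42891746 0.03267057 0.09501721] 0.9934994086966351 2.49591468597197
((243.5, 198.0), (8.0, 17.0), 90.0) (235, 194, 18, 9)
[243.18792192 197.46559668]
((612.2091064453125, 106.15437316894531), (82.50041198730469, 83.1554183959961), 72.03880310058594)
```

View pics/c10.png

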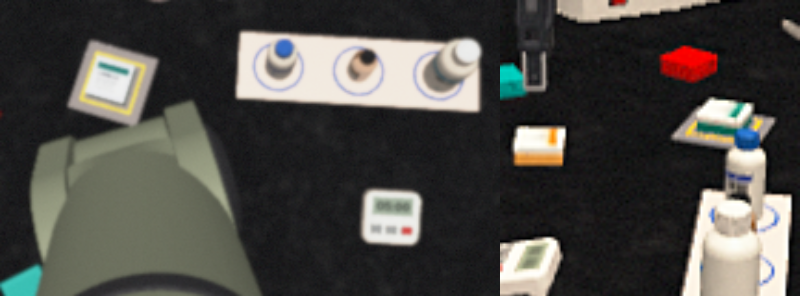

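>>> {"fn": "servo_tool", "kwargs": {"plan": [{"x": 0,"y": 0,"z": 30,"rx": 0,"ry": 0,"rz": 0,"grip": 85},{"x": 0,"y": 0,"z": 25,"rx": 0,"ry": 0,"rz": 0,"grip": 85},{"x": 0,"y": 0,"z": 12,"rx": 0,"ry": 0,"rz": 0,"grip": 85},{"x": 0,"y": 0,"z": 7,"rx": 0,"ry": 0,"rz": 0,"grip": 85},{"x": 0,"y": 0,"z": 0,"rx": 0,"ry": 0,"rz": 0,"grip": 85},{"x": 0,"y": 0,"z": 0,"rx": 0,"ry": 0,"rz": 0,"grip": 40},{"x": 0,"y": 0,"z": 0,"rx": 0,"ry": 0,"rz": 0,"grip": 40},{"x": 0,"y": 0,"z": 0,"rx": 0,"ry": 0,"rz": 0,"grip": 40},{"x": 0,"y": 0,"z": 0,"rx": 0,"ry": 0,"rz": 0,"grip": 40},{"x": 0,"y": 0,"z": 0,"rx": 0,"ry": 0,"rz": 0,"grip": 40}], "force": 40}}

```text
time: 22.22
position: [0.4291, 0.0326, 0.0217]
orientation: [3.14, 0.068, 0.001]
ft_force: [-1.9, 0.1, 13.7]
width: 0.571
```

Run:
```python
from h import *
t=snap("top","t11.png")
c=blobs(t,[0,0,190],[180,60,255],(215,170,246,200))
for k in c: print(cv2.boundingRect(k),cv2.minAreaRect(np.array([plane(t,p,.024)[:2] for p in k],np.float32)*1000))
cv2.imwrite("pics/c11.png",cv2.resize(t["color"][155:215,200:260],None,fx=8,fy=8,interpolation=0))
```

```text
(216, 170, 28, 26) ((617.0850219726562, 109.14498901367188), (50.32781982421875, 50.65863037109375), 72.09697723388672)
```

View pics/c11.png

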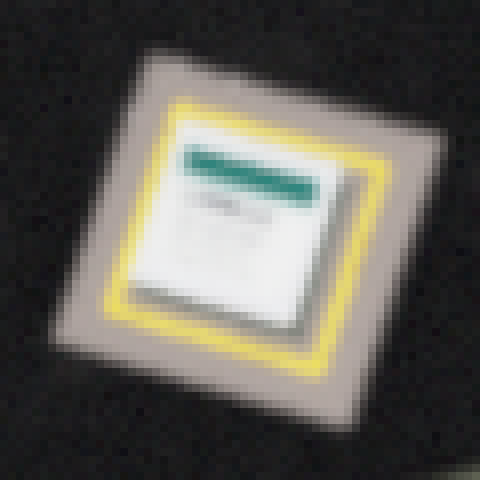

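>>> {"fn": "servo_tool", "kwargs": {"plan": [{"x": 0,"y": 0,"z": -20,"rx": 0,"ry": 0,"rz": 0,"grip": 40},{"x": 0,"y": 0,"z": -35,"rx": 0,"ry": 0,"rz": 0,"grip": 40},{"x": 0,"y": 0,"z": -20,"rx": 0,"ry": 0,"rz": 0,"grip": 40},{"x": 0,"y": 0,"z": 0,"rx": 0,"ry": 0,"rz": 0.12,"grip": 40},{"x": 0,"y": 0,"z": 0,"rx": 0,"ry": 0,"rz": 0.12,"grip": 40},{"x": 0,"y": 0,"z": 0,"rx": 0,"ry": 0,"rz": 0.12,"grip": 40},{"x": 0,"y": 0,"z": 0,"rx": 0,"ry": 0,"rz": 0,"grip": 40},{"x": 25.8,"y": -21.9,"z": 0,"rx": 0,"ry": 0,"rz": 0,"grip": 40},{"x": 25.8,"y": -21.9,"z": 0,"rx": 0,"ry": 0,"rz": 0,"grip": 40},{"x": 25.8,"y": -21.9,"z": 0,"rx": 0,"ry": 0,"rz": 0,"grip": 40}]}}

```text
time: 23.1
position: [0.524, 0.0715, 0.0962]
orientation: [3.103, -0.488, -0.001]
ft_force: [0.0, 0.5, 0.1]
width: 0.57
```

>>> {"fn": "servo_tool", "kwargs": {"plan": [{"x": 25.8,"y": -21.9,"z": 0,"rx": 0,"ry": 0,"rz": 0,"grip": 40},{"x": 25.8,"y": -21.9,"z": 0,"rx": 0,"ry": 0,"rz": 0,"grip": 40},{"x": 25.8,"y": -21.9,"z": 0,"rx": 0,"ry": 0,"rz": 0,"grip": 40},{"x": 0,"y": 0,"z": 0,"rx": 0,"ry": 0,"rz": 0,"grip": 40},{"x": 0,"y": 0,"z": 0,"rx": 0,"ry": 0,"rz": 0,"grip": 40},{"x": 0,"y": 0,"z": 0,"rx": 0,"ry": 0,"rz": 0,"grip": 40},{"x": 0,"y": 0,"z": 0,"rx": 0,"ry": 0,"rz": 0,"grip": 40}]}}

```text
time: 23.68
position: [0.6158, 0.1086, 0.0955]
orientation: [3.101, -0.493, -0.003]
ft_force: [0.1, 0.2, -0.2]
width: 0.571
```

Run:
```python
from h import *
d=snap("side","s12.png");b=d["color"]
cv2.imwrite("pics/c12.png",cv2.resize(b[120:220,260:360],None,fx=5,fy=5))
s=r.state();print(s["position"],s["width"],2*np.degrees(np.arctan2(s["orientation"][1],s["orientation"][0])))
```

```text
[0.61594152 0.10870697 0.09559708] 0.571241250371789 -18.0938369551888
```

View pics/c12.png

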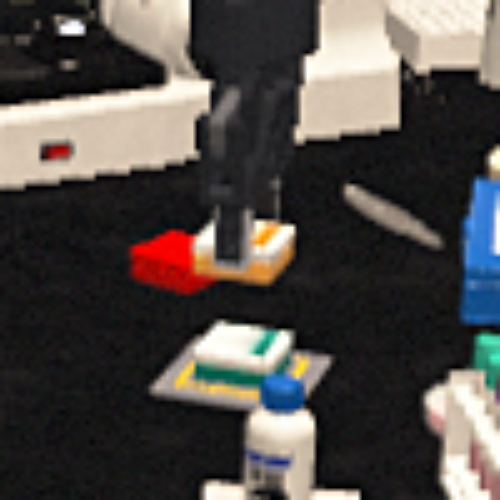

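>>> {"fn": "servo_tool", "kwargs": {"plan": [{"x": 1,"y": 0,"z": 20,"rx": 0,"ry": 0,"rz": 0,"grip": 40},{"x": 0,"y": 0,"z": 15,"rx": 0,"ry": 0,"rz": 0,"grip": 40},{"x": 0,"y": 0,"z": 9,"rx": 0,"ry": 0,"rz": 0,"grip": 40},{"x": 0,"y": 0,"z": 4,"rx": 0,"ry": 0,"rz": 0,"grip": 40},{"x": 0,"y": 0,"z": 1,"rx": 0,"ry": 0,"rz": 0,"grip": 40},{"x": 0,"y": 0,"z": 0,"rx": 0,"ry": 0,"rz": 0,"grip": 40},{"x": 0,"y": 0,"z": 0,"rx": 0,"ry": 0,"rz": 0,"grip": 40},{"x": 0,"y": 0,"z": 0,"rx": 0,"ry": 0,"rz": 0,"grip": 40}]}}

```text
time: 24.4
position: [0.6179, 0.109, 0.0471]
orientation: [3.102, -0.495, -0.0]
ft_force: [0.2, 0.1, -0.5]
width: 0.569
```

>>> {"fn": "servo_tool", "kwargs": {"plan": [{"x": 0,"y": 0,"z": 1.3,"rx": 0,"ry": 0,"rz": 0,"grip": 40},{"x": 0,"y": 0,"z": 0,"rx": 0,"ry": 0,"rz": 0,"grip": 40},{"x": 0,"y": 0,"z": 0,"rx": 0,"ry": 0,"rz": 0,"grip": 75},{"x": 0,"y": 0,"z": 0,"rx": 0,"ry": 0,"rz": 0,"grip": 75},{"x": 0,"y": 0,"z": 0,"rx": 0,"ry": 0,"rz": 0,"grip": 75},{"x": 0,"y": 0,"z": 0,"rx": 0,"ry": 0,"rz": 0,"grip": 75},{"x": 0,"y": 0,"z": -20,"rx": 0,"ry": 0,"rz": 0,"grip": 75},{"x": 0,"y": 0,"z": -40,"rx": 0,"ry": 0,"rz": 0,"grip": 75},{"x": 0,"y": 0,"z": -40,"rx": 0,"ry": 0,"rz": 0,"grip": 75},{"x": 0,"y": 0,"z": -40,"rx": 0,"ry": 0,"rz": 0,"grip": 75}]}}

```text
time: 25.23
position: [0.6173, 0.1088, 0.1865]
orientation: [3.101, -0.495, -0.003]
ft_force: [-0.2, 0.8, -0.2]
width: 0.88
```

>>> {"fn": "servo_tool", "kwargs": {"plan": [{"x": -30,"y": 0,"z": -10,"rx": 0,"ry": 0,"rz": 0,"grip": 75},{"x": -30,"y": 0,"z": -10,"rx": 0,"ry": 0,"rz": 0,"grip": 75},{"x": -30,"y": 0,"z": 0,"rx": 0,"ry": 0,"rz": 0,"grip": 75},{"x": -30,"y": 0,"z": 0,"rx": 0,"ry": 0,"rz": 0,"grip": 75},{"x": -30,"y": 0,"z": 0,"rx": 0,"ry": 0,"rz": 0,"grip": 75},{"x": -30,"y": 0,"z": 0,"rx": 0,"ry": 0,"rz": 0,"grip": 75},{"x": 0,"y": 0,"z": 0,"rx": 0,"ry": 0,"rz": 0,"grip": 75},{"x": 0,"y": 0,"z": 0,"rx": 0,"ry": 0,"rz": 0,"grip": 75}]}}

```text
time: 25.9
position: [0.4458, 0.1657, 0.2056]
orientation: [3.102, -0.492, -0.001]
ft_force: [0.5, -0.3, -0.3]
width: 0.88
```

Run:
```python
from h import *
t=snap("top","t13.png");d=snap("side","s13.png");a=t["color"];b=d["color"]
cv2.imwrite("pics/c13.png",np.hstack([cv2.resize(a[140:300,170:440],(450,267)),cv2.resize(b[130:290,210:345],(338,400))[:267]]))
c=blobs(t,[0,0,190],[180,60,255],(213,165,248,200))
for k in c: print(cv2.boundingRect(k),cv2.minAreaRect(np.array([plane(t,p,.044)[:2] for p in k],np.float32)*1000))
k=blobs(t,[100,120,80],[125,255,255],(305,150,335,190));print("dye",[plane(t,cv2.minEnclosingCircle(q)[0],.089) for q in k[:1]])
cv2.imwrite("pics/c14.png",np.hstack([cv2.resize(a[150:205,295:435],None,fx=4,fy=4,interpolation=0)]))
print(r.state()["position"])
```

```text
(213, 167, 29, 27) ((616.6873168945312, 110.51508331298828), (51.597198486328125, 54.089439392089844), 73.8917236328125)
dye [array([ 0.63061381, -0.09865618,  0.089     ])]
[0.44726192 0.16497855 0.20541382]
```

View pics/c13.png

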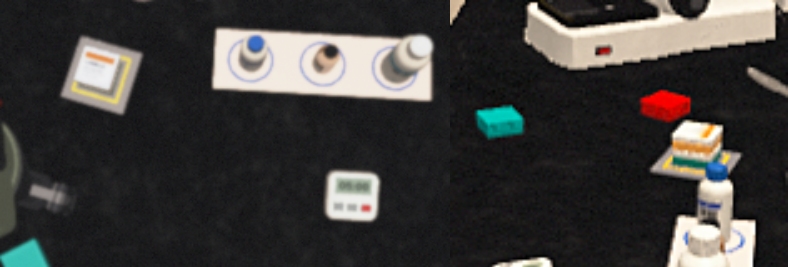

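View pics/c14.png

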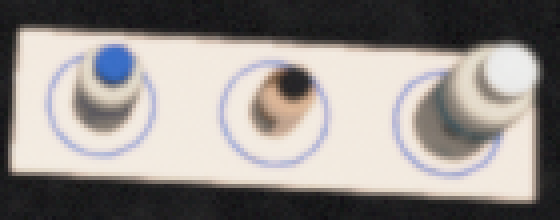

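Run:
```python
from h import *
t=snap("top");d=snap("side")
print(plane(t,(368,170.5),.074),plane(t,(422.5,167.2),.114))
a=cv2.imread("pics/top0.png")
for roi in((360,235,402,278),(238,110,272,145)):
    for im in(a,t["color"]):
        k=blobs({"color":im},[0,0,120],[180,255,255],roi)[0];print(cv2.minAreaRect(k)[:2])
y0=160;cv2.imwrite("pics/c15.png",cv2.resize(d["color"][y0:y0+60,280:340],None,fx=8,fy=8,interpolation=0))
```

```text
[ 0.62173229 -0.1959249   0.074     ] [ 0.61405278 -0.29912548  0.114     ]
((380.87744140625, 256.9610900878906), (31.438655853271484, 29.255416870117188))
((380.8363037109375, 256.9557800292969), (31.46348762512207, 29.33487892150879))
((255.0, 127.0), (24.0, 26.0))
((255.0, 127.00000762939453), (25.45584487915039, 25.45584487915039))
```

View pics/c15.png

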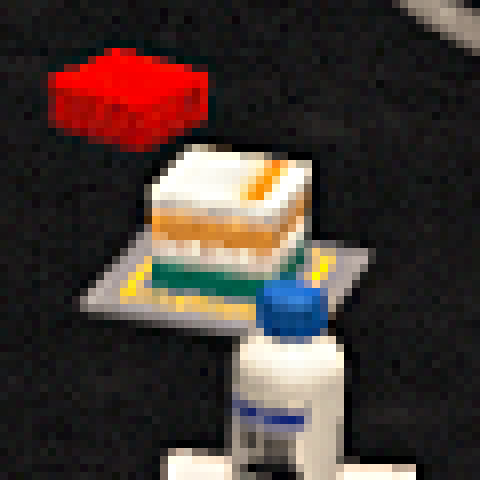

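All in place within about 3 mm; timer and dish unmoved. Handing in.

```bash
python3 -c "
from rig import r
print(r.job_done())"
```

```text
the job is handed in; nothing more can be done
None
```

The layout is done and handed in after about 26 s of robot time; the hand-in gives no verdict.

- **Bottles:** the blue-capped bottle stands on the left ring, the black-capped one on the middle ring and the white-capped one on the right. The last top-view fixes put each cap within about 3 mm of its ring centre. All three stood upright.
- **Boxes:** before stacking, the green box's lid measured within 1 mm of the grey mat's centre, at the mat's angle. The orange box sits right side up on it, with its lid centre within about 1.5 mm of the green box's. The lid angle read about 2° off, but that fit was a little smeared by side pixels (52 x 54 mm instead of 50 x 50). The side view showed the two boxes flush.
- **Timer and pink dish:** neither moved in the picture, by less than 0.1 pixel.
- **Gripper:** it was open and clear of everything, about 0.2 m up.

The two cameras disagreed slightly: the small bottle's x differed by about 3 mm between views, so I used the mean. One triangulation from side-view points read off by eye gave a box-lid height of 15.6 mm against the stated 20 mm. I took the stated height, and both box grasps closed on about 48–49 mm against the boxes' 50 mm.

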